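Home the press slide and reset the two-button interlock

ROBOT

A 6-joint arm with a two-finger parallel gripper is mounted at the origin on the work surface. World frame = base frame: x ahead of the robot, y to its left, z up, the work surface at z = 0. Lengths are in m, angles in rad, forces in N, time in s.
With the tool pointing down it reaches from about 0.35 to 0.975 m from the base axis. Payload 4.9 kg.
Tool frame: the origin (TCP) lies at the very end of the fingers, on their centre line; the grasp point (between the pads) lies 19 mm behind it; z points along the fingers, y is the line along which they close (so a half turn about z gives the same grasp; the last joint's range is limited). The gripper opens to 85 mm and grips with 20 to 120 N. Pads are 22 mm wide; open, the fingers measure 114 mm over their backs; the gripper's body (76 mm by 85 mm) begins 54 mm behind the grasp point. The pads swing forward as they close: fully open they stand 13 mm farther back than shut.
Start: joints at [-1.447, 0.053, 1.613, -0, 1.476, -0.119], TCP at [0.15, -0.607, 0.231] pointing down, gripper open.
Joint ranges: [-3.01, 3.01], [-1.01, 2.22], [0.06, 2.58], [-1.02, 4.17], [0.09, 2.62], [-3.14, 3.14]. Speed limits (rad/s): [2.57, 2.57, 3.14, 3.14, 3.14, 3.14].

INTERFACE

Orientations are given as a rotation vector (axis times angle).
In Python, from station import ctrl, imaging gives the robot as it stands.
- The arm moves only by the tool play_rows, never from a script. Its argument "series" is a list of rows, each a list of 3 entries, a list of its own where there are three numbers: the opening, from 0 (shut) to 1 (fully open), then the shift along the tool's x, y, z each as a share of 0.05 m, from -1 to 1, then the turn, a rotation vector about the tool's x, y, z each as a share of 8 degrees, from -1 to 1. In form: [[grip, [dx, dy, dz], [ax, ay, az]], ...]. A call has 1 to 8 rows; each row shifts and turns the commanded pose from where the row before left it, along the tool's axes as they then stand; what a row does not reach is not made up. A row lasts 1/8 s, in which the tool goes at most 62.5 mm and 10.7 degrees, less where a joint would pass 70% of its speed; a pose out of reach is approached as far as the arm can. A call with a number of a shift or a turn outside -1 to 1 is refused whole. A call with a gripper value outside its range is refused whole. The fingers move at their own pace and stop on an object; "force" is the grip in N (left out, the last holds). Time passes only in rows, so rows that do not move let the fingers close. It gives the time, the measured TCP pose, the force, the opening and the grip force at its end, in the units of the state.
- ctrl.get_obs(): the state, without advancing time (a new reading comes with each control period).
- imaging.get_image(name): name is "side" or "top"; returns a dict with "color" (384x512x3 uint8, blue, green, red), "fx", "fy", "cx", "cy" (pixels), "extrinsics" (4x4, takes a point from world to camera coordinates). Camera axes: x right, y down, z forward; pixel columns grow to the right and rows downward; lengths in m; the calibration is good to about 2 mm. A picture is of the moment at which its call begins. There is no depth.
- ctrl.finish_job(): hands the job in; it is judged then, once.
The state is a dict: "t": time; "q": joint angles; "dq": joint speeds; "effort": joint torques, N m; "tool_pos": TCP position; "tool_rot": TCP orientation; "contact_force": force on the tool from outside, world axes, zero at the start; "wrist_torque": the same for the moment, N m; "opening": finger opening in m; "grip_force": force on a finger pad.
Only numpy, scipy, OpenCV 4.12 (cv2) and the standard library are available. Lean on these libraries where they do the work, as an engineer would, in place of code of your own. Each camera call takes 0.05 s, during which the arm holds its last target. There are 200 camera calls.

TASK

Get the bench press ready: push the work slide, with its chassis bracket, straight in under the ram until it is fully home. Then put one fingertip on each of the two buttons of the button station, press both together all the way down, hold them down for at least three seconds, and let go, moving clear. Only push and press: the grommets, valve cap, tag strip, tin and screwdriver lying about are to be left where they are.

Things in the scene. Friction and masses are not known exactly. Their poses are not given: they have to be found in the camera images.
- press: Fixed grey bench press; place and yaw vary, left or right of the station. Origin: on the bench, under the middle of the slide's front face when that is fully home; +x = the slide's inward travel. Base plate x -65 to 280 mm, 130 wide, 20 thick. Head: front at x 90, underside 210 high. Column x 195 to 255. Steel ram, 26 mm across, at x 125, its lower end 115 high.
- slide (a joint): Travel of the work slide in m: 0 = pulled fully out towards the robot, 0.060 = fully home against its stop under the ram. Starts between 0 and 0.020. Guided along the press's +x, stays where it is left; takes about 3 N to push (a little more when fast).
- slide_front (a point): Centre of the work slide's flat upright front face, facing the robot, 47 mm above the bench; moves with the slide; +x = push direction. The slide is a plain aluminium block 100 mm wide, 160 long, 22 to 72 mm above the bench. The steel chassis bracket is fixed on its top, 103 to 147 mm behind the front face, up to 98 mm above the bench.
- station: Button station: grey box 80 mm (x) by 130 mm (y) by 50 mm high, fixed to the bench, position and yaw vary. Origin at the centre of its underside, z up. Two identical round steel buttons on its top lie on its y axis, 28 mm either side of the centre. A tiny lamp lens (4 mm high) sits on the top 30 mm towards +x.
- button_left_top (a point): Centre of the top of the button at the station's +y end, 72 mm above the bench when up; moves with the button. Button 24 mm across, 56 mm from the other centre to centre: a fingertip 16 to 40 mm from the station's centre along y lands on it. The black collar round it is 40 mm across and reaches 62 mm above the bench.
- button_right_top (a point): The same for the identical button at the station's -y end.
- button_left (a joint): How far the left button is pressed, in m: 0 = up, 0.006 = fully down (hard stop). Spring-loaded: starts to move at 1.2 N, fully down at 4 N; springs back when let go.
- button_right (a joint): The same for the right button.
- grommet_a: Brass grommet ring, 26 mm outside diameter, 8 mm high, lying loose on the bench near the button station; leave it alone. Origin at the centre of its underside.
- grommet_b: An identical brass grommet lying loose beside the press; leave it alone.
- valve_cap: Black bakelite valve cap, 32 mm diameter, 30 mm high, loose on the bench between press and station; leave it alone. Origin at the centre of its underside.
- tag_strip: Green enamel tag strip 80 x 14 x 6 mm lying loose on the bench beyond the middle; leave it alone. Origin at the centre of its underside, x along its length.
- tin: Tin can, 66 mm diameter, 85 mm high, standing at the right side; leave it alone. Origin at the centre of its underside.
- screwdriver: Screwdriver lying at the left side; leave it alone. x along its length, handle to -x.

How it is judged:
By the outcome, as a careful person would: the job done as asked, in the order asked, and still so for the second after the job is handed in, with the robot touching nothing.
It also fails if it takes over 64 s, if anything falls off the work surface, if the arm or the gripper's body presses on something with over 40 N, if the wrist force passes 120 N, or if a joint passes its speed limit or range.

## Working session

There is one attempt and no reset: what is moved stays moved. The work goes in short steps, Python scripts to look and compute and a tool call to move; the robot and the scene stay as the last step left them, time stands still between calls to the robot, and variables do not carry over. Pictures are saved under pics/ and viewed, at most 10 in all, crops included, and the job is handed in when it is done.

Besides the shell and the picture viewer there is one more tool, called as name(argument=value, ...), one argument or row to a line, values as JSON. play_rows: Moves the arm, as the interface text tells. Shift numbers are shares of 0.05 m and turn numbers shares of 8 degrees, none past 1 either way. Its arguments: {"type":"object","properties":{"series":{"type":"array"},"force":{"type":"number"}},"required":["series"]}

```bash
mkdir -p pics
cat > h.py <<'E'
import numpy as np, cv2
from scipy.spatial.transform import Rotation as R
from station import ctrl, imaging
def cast(im,u,v,z):
    E=np.array(im["extrinsics"]);Rm=E[:3,:3];c=-Rm.T@E[:3,3]
    d=Rm.T@np.array([(u-im["cx"])/im["fx"],(v-im["cy"])/im["fy"],1])
    return c+d*(z-c[2])/d[2]
def proj(im,p):
    E=np.array(im["extrinsics"]);q=E[:3,:3]@np.array(p)+E[:3,3]
    return im["fx"]*q[0]/q[2]+im["cx"],im["fy"]*q[1]/q[2]+im["cy"]
E
python3 - <<'E'
from h import *
import pickle
for n in("top","side"):
    im=imaging.get_image(n);pickle.dump(im,open(n+".pkl","wb"))
    cv2.imwrite(f"pics/{n}0.png",cv2.resize(im["color"],(800,600),interpolation=cv2.INTER_CUBIC))
    E=np.array(im["extrinsics"]);print(n,-E[:3,:3].T@E[:3,3],E[2,:3],im["fx"])
o=ctrl.get_obs();print(o["t"],o["tool_pos"],o["tool_rot"],R.from_rotvec(o["tool_rot"]).as_matrix().round(3))
E
```

```text
top [ 0.25971374 -0.00253425  1.56869801] [ 0.19700817 -0.01245752 -0.9803227 ] 499.67437673240994
side [0.08467456 0.96495935 1.05870592] [ 0.33907219 -0.66593277 -0.66450252] 492.2296980513746
0.1 [ 0.15021614 -0.60609379  0.23017049] [-3.11660722e+00 -3.80292645e-01 -4.80602210e-05] [[ 0.971  0.24  -0.   ]
 [ 0.24  -0.971  0.002]
 [ 0.    -0.002 -1.   ]]
```

View pics/top0.png

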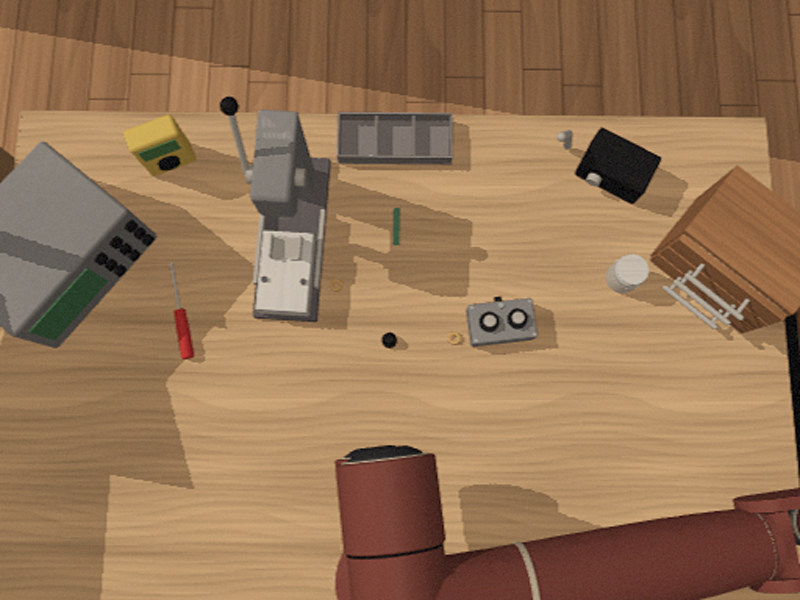

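View pics/side0.png

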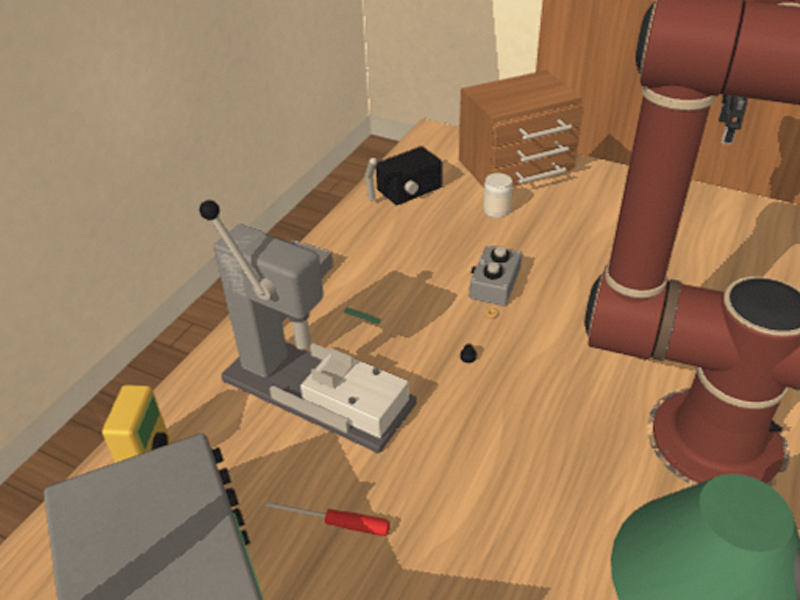

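The top view (800x600) shows the slide block at about (256–320, 232–312), its front edge near row 311, and the press base's front edge at row 320. The buttons are at (489,322) and (517,319). The tin is right of the station, the valve cap at (389,340) and grommets at (335,287) and (455,339). The side view agrees. Now I'll measure.

Run:
```python
from h import *
import pickle
im=pickle.load(open("top.pkl","rb"));c=im["color"];hsv=cv2.cvtColor(c,cv2.COLOR_BGR2HSV)
m=((hsv[...,2]>170)&(hsv[...,1]<50)).astype(np.uint8)
n,l,s,ce=cv2.connectedComponentsWithStats(m)
for i in range(1,n):
    if s[i,4]>30 and s[i,0]<400: print(s[i],ce[i].round(1),cast(im,*ce[i],.072).round(4))
# slide & base crops
crop=c[135:210,155:215];cv2.imwrite("pics/crop.png",cv2.resize(crop,None,fx=8,fy=8,interpolation=cv2.INTER_CUBIC))
im2=pickle.load(open("side.pkl","rb"));c2=im2["color"];hsv=cv2.cvtColor(c2,cv2.COLOR_BGR2HSV)
m=((hsv[...,2]>150)&(hsv[...,1]<60)).astype(np.uint8)
n,l,s,ce=cv2.connectedComponentsWithStats(m)
for i in range(1,n):
    if s[i,4]>20 and s[i,1]>140: print("side",s[i],ce[i].round(1),cast(im2,*ce[i],.072).round(4))
```

```text
[162 138   6  43  49] [164.6 159.6] [0.6267 0.2657 0.072 ]
[ 164  148   36   52 1284] [180.9 176.2] [0.575  0.2141 0.072 ]
[392 163  23  19 329] [403.6 172.1] [ 0.5935 -0.4701  0.072 ]
[329 200   6   6  31] [331.3 202.7] [ 0.4964 -0.2446  0.072 ]
[310 202   7   7  32] [313.1 204.8] [ 0.4896 -0.1891  0.072 ]
side [136 141  38  51 409] [153.2 169.8] [0.96   0.0319 0.072 ]
side [317 158   6   6  28] [319.6 160.5] [ 0.4985 -0.2417  0.072 ]
side [165 167  22   9  38] [174.7 171. ] [0.8942 0.0073 0.072 ]
side [313 168   6   6  33] [315.3 170.5] [ 0.492  -0.1881  0.072 ]
side [113 177  20  21 128] [122.3 187. ] [0.9959 0.1422 0.072 ]
side [302 178  22   7  33] [313.1 181.8] [ 0.4774 -0.1338  0.072 ]
side [188 206   7  17  82] [191.  214.3] [0.7393 0.1524 0.072 ]
side [ 173  220   88   60 2471] [220.1 251.2] [0.5923 0.238  0.072 ]
side [ 31 250  24  22 125] [ 42.8 261.4] [0.994  0.4716 0.072 ]
side [ 28 269  10   8  26] [ 33.5 272. ] [0.9893 0.5087 0.072 ]
```

View pics/crop.png

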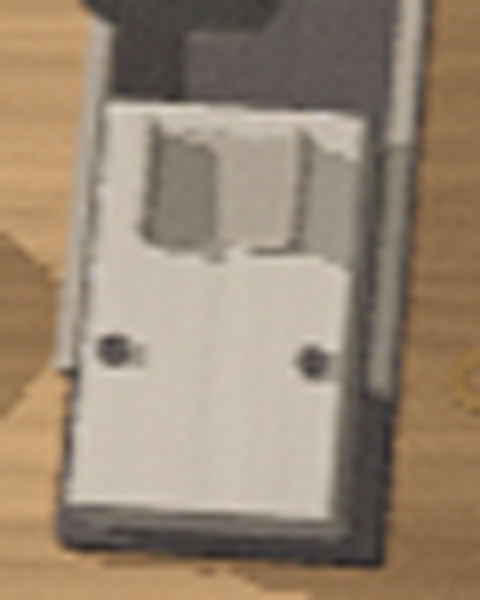

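The crop shows the slide's top corners: front (66,503) and (331,519), rear (107,100) and (368,118). The base's front corners are at (60,545) and (383,562).

Run:
```python
from h import *
import pickle
im=pickle.load(open("top.pkl","rb"))
f=lambda u,v,z:cast(im,155+(u+.5)/8-.5,135+(v+.5)/8-.5,z)[:2]
FL,FR,RL,RR=[f(u,v,.072) for u,v in((66,503),(331,519),(107,100),(368,118))]
BL,BR=f(60,545,.02),f(383,562,.02)
print(FL,FR,RL,RR,BL,BR)
print("w",np.linalg.norm(FL-FR),"len",np.linalg.norm((FL+FR-RL-RR)/2),"base",np.linalg.norm(BL-BR))
d=(RL+RR-FL-FR);yaw=np.arctan2(d[1],d[0]);print("yaw",np.degrees(yaw),np.degrees(np.arctan2(*(FL-FR)[::-1]))-90,np.degrees(np.arctan2(*(BL-BR)[::-1]))-90)
F=(FL+FR)/2;B=(BL+BR)/2;ax=np.array([np.cos(yaw),np.sin(yaw)])
print("front",F,"baseend",B,"home",B+.065*ax,"travel left",(B+.065*ax-F)@ax,"lat",np.cross(ax,F-B))
for u,v,n in((389,340,'cap'),(455,339,'ga'),(335,287,'gb')): print(n,cast(im,u/1.5625,v/1.5625,.01))
bl,br=np.array([.4908,-.1886]),np.array([.4975,-.2432]);d=bl-br
print("st",(bl+br)/2,np.degrees(np.arctan2(d[1],d[0]))-90)
```

```text
[0.5088092 0.2662678] [0.50342082 0.16595274] [0.66665406 0.25718654] [0.6603626  0.15632156] [0.50081585 0.27723754] [0.49501957 0.15100891]
w 0.10045966525472844 len 0.1576711639751589 base 0.12636164148464887
yaw -3.401933897812877 -3.074663464229502 -2.629112900290579
front [0.50611501 0.21611027] baseend [0.49791771 0.21412322] home [0.56280317 0.21026612] travel left 0.0569350539076812 lat 0.0024699728231362596
cap [0.45708683 0.00524104 0.01      ]
ga [ 0.46002361 -0.12735724  0.01      ]
gb [0.56460842 0.11590338 0.01      ]
st [ 0.49415 -0.2159 ] 6.995826535114816<stdin>:11: DeprecationWarning: Arrays of 2-dimensional vectors are deprecated. Use arrays of 3-dimensional vectors instead. (deprecated in NumPy 2.0)
```

play_rows(
  series=[
    [0,[0.7,0,0],[0,0,0.71]],
    [0,[0.7,0,0],[0,0,0.71]],
    [0,[0.7,0,0],[0,0,0.71]],
    [0,[0.7,-0.8,0],[0,0,0]],
    [0,[0.7,-1,0],[0,0,0]],
    [0,[0.7,-1,0],[0,0,0]],
    [0,[0.7,-1,0],[0,0,0]],
    [0,[0.7,-1,0],[0,0,0]],
  ],
  force=40,
)

```text
t: 1.1
tool_pos: [0.4424, -0.3597, 0.2308]
tool_rot: [-3.14, 0.086, 0.0]
contact_force: [0.4, -0.4, 0.3]
opening: 0.0
grip_force: 0.0
```

```bash
cat >> h.py <<'E'
def go(tx,ty,tz,yaw):
    o=ctrl.get_obs();M=R.from_rotvec(o["tool_rot"]).as_matrix();p=np.array(o["tool_pos"])
    print("t",o["t"],"p",p.round(4),"yaw",np.degrees(np.arctan2(M[1,0],M[0,0])).round(2),"tilt",np.degrees(np.arccos(-M[2,2])).round(2),"F",np.round(o["contact_force"],1),"op",round(o["opening"],4))
    print("shift/0.05",(M.T@(np.array([tx,ty,tz])-p)/.05).round(2),"turn z/8",(np.degrees(np.arctan2(M[1,0],M[0,0]))-yaw)/8)
E
python3 -c "
from h import *
go(.465,.2183,.035,-3.1)"
```

```text
t 1.1 p [ 0.4424 -0.3597  0.2308] yaw -3.14 tilt 0.03 F [ 0.4 -0.4  0.3] op 0.0
shift/0.05 [ -0.18 -11.57   3.92] turn z/8 -0.005065251778335056
```

play_rows(
  series=[
    [0,[0,-1,0],[0,0,0]],
    [0,[0,-1,0],[0,0,0]],
    [0,[0,-1,0],[0,0,0]],
    [0,[0,-1,0],[0,0,0]],
    [0,[0,-1,0],[0,0,0]],
    [0,[0,-1,0],[0,0,0]],
    [0,[0,-1,0],[0,0,0]],
    [0,[0,-1,0],[0,0,0]],
  ],
)

```text
t: 2.1
tool_pos: [0.4631, 0.0395, 0.2309]
tool_rot: [3.14, -0.086, -0.0]
contact_force: [0.3, -0.9, 0.1]
opening: 0.0001
grip_force: 0.0
```

play_rows(
  series=[
    [0,[0,-1,0],[0,0,0]],
    [0,[0,-1,0],[0,0,0]],
    [0,[0,-1,0.5],[0,0,0]],
    [0,[0,-0.4,0.7],[0,0,0]],
    [0,[0,0,0.7],[0,0,0]],
    [0,[0,0,0.7],[0,0,0]],
    [0,[0,0,0],[0,0,0]],
    [0,[0,0,0],[0,0,0]],
  ],
)

```text
t: 3.1
tool_pos: [0.4734, 0.2077, 0.1025]
tool_rot: [-3.14, 0.086, -0.002]
contact_force: [-0.4, -1.3, 0.7]
opening: 0.0001
grip_force: 0.0
```

```bash
python3 -c "
from h import *
go(.465,.2183,.038,-3.1)
a=imaging.get_image('side')['color'][180:330,130:330];b=imaging.get_image('top')['color'][110:260,120:320]
cv2.imwrite('pics/c1.png',cv2.resize(np.hstack([a,b]),None,fx=2,fy=2,interpolation=cv2.INTER_CUBIC))"
```

```text
t 3.1 p [0.4734 0.2077 0.1025] yaw -3.14 tilt 0.08 F [-0.4 -1.3  0.7] op 0.0001
shift/0.05 [-0.18 -0.2   1.29] turn z/8 -0.004777596211774537
```

View pics/c1.png

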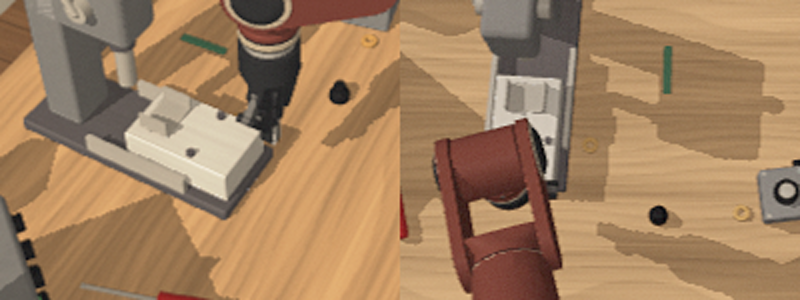

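The fingers are in front of the slide's front face, clear of it and at about its middle. Next I lower, then push.

play_rows(
  series=[
    [0,[-0.3,-0.2,0.3],[0,0,0]],
    [0,[0,0,0.5],[0,0,0]],
    [0,[0,0,0.48],[0,0,0]],
    [0,[0,0,0],[0,0,0]],
    [0,[0.2,0,0],[0,0,0]],
    [0,[0.2,0,0],[0,0,0]],
    [0,[0.2,0,0],[0,0,0]],
    [0,[0.2,0,0],[0,0,0]],
  ],
)

```text
t: 4.2
tool_pos: [0.4989, 0.2162, 0.0378]
tool_rot: [-3.14, 0.086, 0.002]
contact_force: [-4.5, -0.3, 2.6]
opening: 0.0003
grip_force: 2.0
```

```bash
python3 -c "
from h import *
go(.552,.211,.038,-3.1)"
```

```text
t 4.2 p [0.4989 0.2162 0.0378] yaw -3.16 tilt 0.06 F [-4.5 -0.3  2.6] op 0.0003
shift/0.05 [ 1.07  0.05 -0.01] turn z/8 -0.006932138674540234
```

play_rows(
  series=[
    [0,[0.17,0,0],[0,0,0]],
    [0,[0.17,0,0],[0,0,0]],
    [0,[0.17,0,0],[0,0,0]],
    [0,[0.17,0,0],[0,0,0]],
    [0,[0.1,0,0],[0,0,0]],
    [0,[0,0,0],[0,0,0]],
  ],
)

```text
t: 4.95
tool_pos: [0.5382, 0.214, 0.0373]
tool_rot: [-3.14, 0.086, -0.003]
contact_force: [-0.1, 1.2, -0.2]
opening: -0.0001
grip_force: 0.0
```

play_rows(
  series=[
    [0,[0.06,0,0],[0,0,0]],
    [0,[0.06,0,0],[0,0,0]],
    [0,[0.06,0,0],[0,0,0]],
    [0,[0,0,0],[0,0,0]],
  ],
)

```text
t: 5.45
tool_pos: [0.5466, 0.2135, 0.0372]
tool_rot: [-3.14, 0.086, -0.001]
contact_force: [-1.1, -0.1, 1.2]
opening: 0.0001
grip_force: 0.7
```

play_rows(
  series=[
    [0,[0.06,0,0],[0,0,0]],
    [0,[0.04,0,0],[0,0,0]],
    [0,[0.04,0,0],[0,0,0]],
  ],
)

```text
t: 5.82
tool_pos: [0.5532, 0.2131, 0.0372]
tool_rot: [3.14, -0.086, -0.001]
contact_force: [-4.1, 0.5, 0.5]
opening: -0.0001
grip_force: 3.8
```

play_rows(
  series=[
    [0,[0.04,0,0],[0,0,0]],
    [0,[0.04,0,0],[0,0,0]],
  ],
)

```text
t: 6.08
tool_pos: [0.553, 0.2131, 0.0372]
tool_rot: [3.139, -0.086, -0.019]
contact_force: [-25.0, -1.6, 17.8]
opening: -0.0001
grip_force: 12.1
```

Force rises at x≈0.553, where the stop was expected. Back off and lift to check.

play_rows(
  series=[
    [0,[-0.3,0,0],[0,0,0]],
    [0,[-0.6,0,0],[0,0,0]],
    [0,[-0.3,0,-0.6],[0,0,0]],
    [0,[-0.3,0,-1],[0,0,0]],
    [0.49,[0,0.5,-1],[0,0,-0.6]],
    [0.49,[0,1,0],[0,0,-0.67]],
    [0.49,[0,1,0],[0,0,0]],
    [0.49,[0,1,0],[0,0,0]],
  ],
)

```text
t: 7.08
tool_pos: [0.4954, 0.0413, 0.1681]
tool_rot: [3.135, 0.193, 0.006]
contact_force: [1.1, 0.1, 0.2]
opening: 0.0423
grip_force: 0.0
```

play_rows(
  series=[
    [0.49,[0,1,0],[0,0,0]],
    [0.49,[0,1,0],[0,0,0]],
    [0.49,[0,1,0],[0,0,0]],
    [0.49,[0,1,0],[0,0,0]],
    [0.49,[0,0.5,0],[0,0,0]],
    [0.49,[0,0,0],[0,0,0]],
    [0.49,[0,0,0],[0,0,0]],
  ],
)

```text
t: 7.95
tool_pos: [0.5223, -0.18, 0.1673]
tool_rot: [3.135, 0.193, 0.001]
contact_force: [0.8, 0.4, -0.4]
opening: 0.0422
grip_force: 0.0
```

```bash
python3 -c "
from h import *
go(.4942,-.2159,.095,7.0)
a=imaging.get_image('side')['color'][120:310,140:360];b=imaging.get_image('top')['color'][100:290,140:360]
cv2.imwrite('pics/c2.png',cv2.resize(np.hstack([a,b]),None,fx=1.8,fy=1.8,interpolation=cv2.INTER_CUBIC))
im=imaging.get_image('top');c=im['color'];hsv=cv2.cvtColor(c,cv2.COLOR_BGR2HSV)
m=((hsv[...,2]>170)&(hsv[...,1]<50)).astype(np.uint8)
n,l,s,ce=cv2.connectedComponentsWithStats(m)
for i in range(1,n):
    if s[i,4]>300 and s[i,0]<250: print(s[i], cast(im,s[i,0]+s[i,2]/2,s[i,1]+s[i,3],.072))"
```

```text
t 7.95 p [ 0.5223 -0.18    0.1673] yaw 7.04 tilt 0.04 F [ 0.8  0.4 -0.4] op 0.0422
shift/0.05 [-0.65  0.64  1.45] turn z/8 0.00534092495702676
[ 162  131   40   50 1236] [0.56003161 0.21006852 0.072     ]
```

View pics/c2.png

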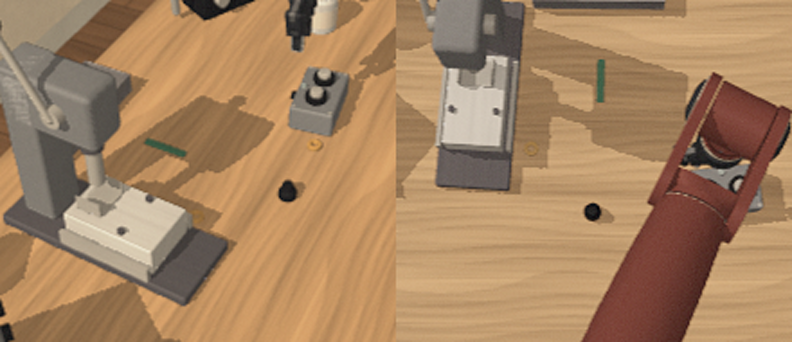

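The slide is home: its front is at x≈0.56, with the bracket under the ram. The loose items are untouched. Now I move over the station.

play_rows(
  series=[
    [0.49,[-0.65,0.64,0],[0,0,0]],
    [0.49,[0,0,0.7],[0,0,0]],
    [0.49,[0,0,0.6],[0,0,0]],
    [0.49,[0,0,0],[0,0,0]],
    [0.49,[0,0,0],[0,0,0]],
  ],
)

```text
t: 8.72
tool_pos: [0.4946, -0.2161, 0.1035]
tool_rot: [3.135, 0.194, 0.002]
contact_force: [-0.8, -0.5, -0.1]
opening: 0.0418
grip_force: 0.0
```

```bash
python3 -c "
from h import *
go(.4942,-.2159,.075,7.0)
a=imaging.get_image('side')['color'][120:220,270:370];b=imaging.get_image('top')['color'][150:250,270:370]
cv2.imwrite('pics/c3.png',cv2.resize(np.hstack([a,b]),None,fx=4,fy=4,interpolation=cv2.INTER_CUBIC))"
```

```text
t 8.725 p [ 0.4946 -0.2161  0.1035] yaw 7.08 tilt 0.1 F [-0.8 -0.5 -0.1] op 0.0418
shift/0.05 [-0.01 -0.    0.57] turn z/8 0.01017474049052558
```

View pics/c3.png

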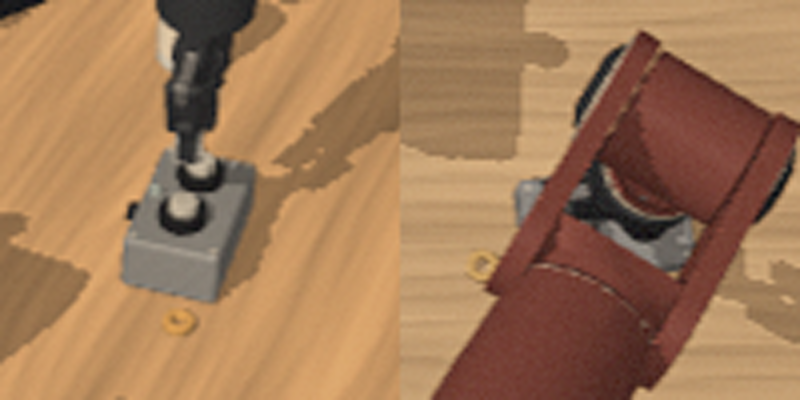

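The near fingertip stands directly over the left button with a gap of about 35 mm, which agrees with the numbers. Now I descend with force checks.

play_rows(
  series=[
    [0.49,[0,0,0.3],[0,0,0]],
    [0.49,[0,0,0.2],[0,0,0]],
    [0.49,[0,0,0.06],[0,0,0]],
    [0.49,[0,0,0],[0,0,0]],
  ],
)

```text
t: 9.32
tool_pos: [0.4936, -0.216, 0.0737]
tool_rot: [-3.135, -0.193, 0.001]
contact_force: [-0.2, 1.2, -0.2]
opening: 0.0419
grip_force: 0.0
```

play_rows(
  series=[
    [0.49,[0,0,0.06],[0,0,0]],
    [0.49,[0,0,0.04],[0,0,0]],
    [0.49,[0,0,0],[0,0,0]],
  ],
)

```text
t: 9.7
tool_pos: [0.4941, -0.2163, 0.0698]
tool_rot: [3.135, 0.193, 0.001]
contact_force: [-1.6, 0.4, 3.0]
opening: 0.042
grip_force: 1.2
```

play_rows(
  series=[
    [0.49,[0,0,0.08],[0,0,0]],
    [0.49,[0,0,0.06],[0,0,0]],
    [0.49,[0,0,0],[0,0,0]],
  ],
)

```text
t: 10.07
tool_pos: [0.4943, -0.2165, 0.0642]
tool_rot: [3.135, 0.193, 0.0]
contact_force: [-4.4, 2.7, 11.9]
opening: 0.042
grip_force: 6.1
```

```bash
python3 -c "
from h import *
go(.4942,-.2159,.06,7.0);print(ctrl.get_obs()['wrist_torque'])"
```

```text
t 10.075 p [ 0.4943 -0.2165  0.0642] yaw 7.04 tilt 0.01 F [-4.4  2.7 11.9] op 0.042
shift/0.05 [-0.   -0.01  0.08] turn z/8 0.004483487092700966
[ 0.44306728  0.82206839 -0.00210416]
```

play_rows(
  series=[
    [0.49,[0,0,0.04],[0,0,0]],
    [0.49,[0,0,0.02],[0,0,0]],
    [0.49,[0,0,0],[0,0,0]],
  ],
)

```text
t: 10.45
tool_pos: [0.4944, -0.2165, 0.064]
tool_rot: [-3.135, -0.193, 0.002]
contact_force: [-13.0, 6.7, 28.0]
opening: 0.0421
grip_force: 13.9
```

```bash
python3 -c "
from h import *
go(.4942,-.2159,.06,7.0);print(ctrl.get_obs()['wrist_torque'])
for n in ('side','top'):
  im=imaging.get_image(n);cv2.imwrite('pics/%s4.png'%n,im['color'])
c=cv2.imread('pics/side4.png')
cv2.imwrite('pics/c4.png',cv2.resize(c[140:200,285:355],None,fx=8,fy=8,interpolation=cv2.INTER_CUBIC))"
```

```text
t 10.45 p [ 0.4944 -0.2165  0.064 ] yaw 7.05 tilt 0.07 F [-13.    6.7  28. ] op 0.0421
shift/0.05 [-0.   -0.01  0.08] turn z/8 0.006733355549466746
[ 1.10294263  2.21297518 -0.03490486]
```

View pics/c4.png

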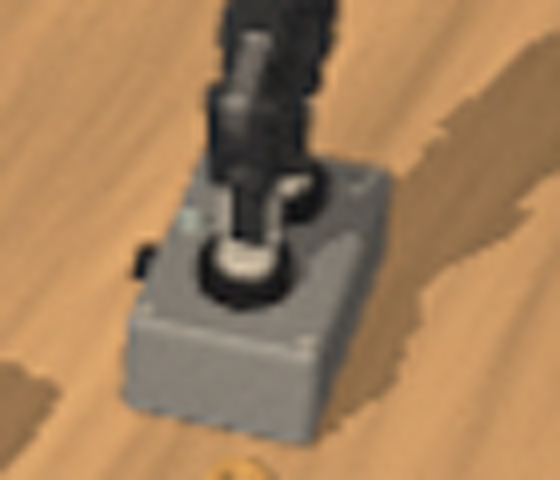

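The near fingertip is on its button, which is down. The lens at (190,215) looks pale green. Force climbed from 12 to 28 N with no further travel, shared evenly (14 N per pad), so both buttons are at the stop. I hold for 4 s.

play_rows(
  series=[
    [0.49,[0,0,0],[0,0,0]],
    [0.49,[0,0,0],[0,0,0]],
    [0.49,[0,0,0],[0,0,0]],
    [0.49,[0,0,0],[0,0,0]],
    [0.49,[0,0,0],[0,0,0]],
    [0.49,[0,0,0],[0,0,0]],
    [0.49,[0,0,0],[0,0,0]],
    [0.49,[0,0,0],[0,0,0]],
  ],
)

```text
t: 11.55
tool_pos: [0.4944, -0.2165, 0.064]
tool_rot: [-3.136, -0.193, 0.002]
contact_force: [-12.7, 7.2, 27.7]
opening: 0.0419
grip_force: 13.9
```

play_rows(
  series=[
    [0.49,[0,0,0],[0,0,0]],
    [0.49,[0,0,0],[0,0,0]],
    [0.49,[0,0,0],[0,0,0]],
    [0.49,[0,0,0],[0,0,0]],
    [0.49,[0,0,0],[0,0,0]],
    [0.49,[0,0,0],[0,0,0]],
    [0.49,[0,0,0],[0,0,0]],
    [0.49,[0,0,0],[0,0,0]],
  ],
)

```text
t: 12.55
tool_pos: [0.4944, -0.2165, 0.064]
tool_rot: [-3.136, -0.193, 0.002]
contact_force: [-12.5, 7.1, 28.3]
opening: 0.0417
grip_force: 13.9
```

play_rows(
  series=[
    [0.49,[0,0,0],[0,0,0]],
    [0.49,[0,0,0],[0,0,0]],
    [0.49,[0,0,0],[0,0,0]],
    [0.49,[0,0,0],[0,0,0]],
    [0.49,[0,0,0],[0,0,0]],
    [0.49,[0,0,0],[0,0,0]],
    [0.49,[0,0,0],[0,0,0]],
    [0.49,[0,0,0],[0,0,0]],
  ],
)

```text
t: 13.55
tool_pos: [0.4944, -0.2165, 0.064]
tool_rot: [-3.136, -0.193, 0.002]
contact_force: [-13.2, 7.2, 28.2]
opening: 0.0422
grip_force: 13.9
```

play_rows(
  series=[
    [0.49,[0,0,0],[0,0,0]],
    [0.49,[0,0,0],[0,0,0]],
    [0.49,[0,0,0],[0,0,0]],
    [0.49,[0,0,0],[0,0,0]],
    [0.49,[0,0,0],[0,0,0]],
    [0.49,[0,0,0],[0,0,0]],
    [0.49,[0,0,0],[0,0,0]],
    [0.49,[0,0,0],[0,0,0]],
  ],
)

```text
t: 14.55
tool_pos: [0.4944, -0.2165, 0.064]
tool_rot: [-3.136, -0.193, 0.002]
contact_force: [-13.0, 7.0, 28.2]
opening: 0.0419
grip_force: 13.9
```

```bash
python3 -c "
from h import *
c=imaging.get_image('side')['color']
for f in (cv2.imread('pics/side4.png'),c): print(f[164:170,306:312].max((0,1)), f[166:168,308:310].mean((0,1)))
import pickle;print(pickle.load(open('side.pkl','rb'))['color'][166:168,308:310].mean((0,1)))
cv2.imwrite('pics/c5.png',cv2.resize(c[140:200,285:355],None,fx=8,fy=8,interpolation=cv2.INTER_CUBIC))"
```

```text
[148 164 218] [141.5  156.5  155.25]
[149 165 218] [143.   157.   155.75]
[138.5  153.25 152.25]
```

The wrist moment fits a centred load, so both buttons carried it equally, and they were held for over 4 s. Now I release and move clear.

play_rows(
  series=[
    [0.49,[0,0,-0.3],[0,0,0]],
    [0.49,[0,0,-0.8],[0,0,0]],
    [0.49,[0,0,-1],[0,0,0]],
    [0.49,[0,0,-1],[0,0,0]],
    [0.49,[-0.5,0.5,-0.5],[0,0,0]],
    [0.49,[-0.5,1,0],[0,0,0]],
    [0.49,[0,1,0],[0,0,0]],
    [0.49,[0,1,0],[0,0,0]],
  ],
)

```text
t: 15.6
tool_pos: [0.4654, -0.3975, 0.2389]
tool_rot: [3.136, 0.192, 0.001]
contact_force: [0.5, -0.0, -0.5]
opening: 0.0419
grip_force: 0.0
```

play_rows(
  series=[
    [0.49,[0,1,0],[0,0,0]],
    [0.49,[0,0.5,0],[0,0,0]],
    [0.49,[0,0,0],[0,0,0]],
    [0.49,[0,0,0],[0,0,0]],
    [0.49,[0,0,0],[0,0,0]],
  ],
)

```text
t: 16.23
tool_pos: [0.475, -0.4693, 0.2393]
tool_rot: [-3.135, -0.194, -0.0]
contact_force: [-0.7, -0.1, -0.4]
opening: 0.042
grip_force: 0.0
```

```bash
python3 -c "
from h import *
go(.49,-.4,.22,7.0)
cv2.imwrite('pics/end.png',imaging.get_image('top')['color'])"
```

```text
t 16.225 p [ 0.475  -0.4693  0.2393] yaw 7.09 tilt 0.01 F [-0.7 -0.1 -0.4] op 0.042
shift/0.05 [ 0.47 -1.34  0.39] turn z/8 0.011261389104933683
```

View pics/end.png

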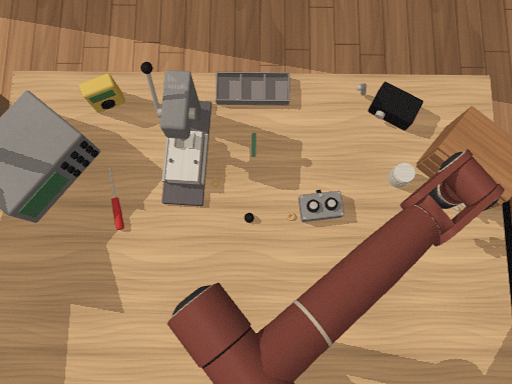

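The slide is home with its front at row ~182, both buttons are up at (313,205) and (331,203), nothing else has moved and the arm is clear. I hand it in.

```bash
python3 -c "
from station import ctrl
print(ctrl.finish_job())"
```

```text
the job is handed in; nothing more can be done
None
```

The slide is fully home under the ram, both buttons were pressed together to their stops, held for over 4 s and released, nothing else was moved, and the job was handed in at about 16 s with the arm clear.

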